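# Pack the glaze sample box

### The arm

A 6-joint arm with a two-finger parallel gripper is mounted at the origin on the work surface. World frame = base frame: x ahead of the robot, y to its left, z up, the work surface at z = 0. Lengths are in m, angles in degrees, forces in N, time in s.
With the tool pointing down it reaches from about 0.325 to 0.85 m from the base axis. Payload 15.5 kg.
Tool frame: the origin (TCP) lies between the finger pads; the fingertips stand 19 mm ahead of it and the grasp point (between the pads) is the TCP; z points along the fingers, y is the direction in which the jaws open and shut (so a half turn about z gives the same grasp; the last joint's range is limited). The gripper opens to 91 mm and grips with 3 to 60 N. Pads are 32 mm wide; open, the fingers measure 118 mm over their backs; the gripper's body (76 mm by 178 mm) begins 60 mm behind the grasp point.
Start: joints at [-74.742, 28.281, 77.091, -0, 74.628, -5.472], TCP at [0.221, -0.585, 0.233] pointing down, gripper open.
Joint ranges: [-166.48, 166.48], [-47.26, 123.95], [12.59, 153.08], [-70.14, 250.14], [6.76, 159.57], [-176.63, 176.63]. Speed limits (degrees/s): [108.29, 108.29, 147.25, 172.46, 172.46, 172.46].

### API

Orientations are given as [roll, pitch, yaw] about the fixed x, y, z axes, in that order (R = Rz(yaw) Ry(pitch) Rx(roll)).
In Python, from rig import sensors, imaging, ticket gives the robot as it stands. The module is installed in compiled form; this text tells all that it offers.
- The arm moves only by the tool step_arm, never from a script. Its argument "increments" is a list of rows, each a list of 7 numbers: the closure in counts, from 0 (fully open) to 255 (shut), then the shift along the tool's x, y, z in m, then the turn, a rotation vector about the tool's x, y, z in degrees. A call has exactly 5 rows; each row is the pose to reach, as a shift and turn from the pose measured when the call began, along the tool's axes at that moment; what a row does not reach only later rows make up. A row lasts 1/12 s, in which the tool goes at most 41.7 mm and 7.16 degrees, less where a joint would pass 70% of its speed; a pose out of reach is approached as far as the arm can. A call with a gripper value outside its range is refused whole. The fingers move at their own pace and stop on an object; the grip force is fixed at half the most. Time passes only in rows, so rows that repeat a pose let the fingers close, or fill a call up. It gives the time, the measured TCP pose, the force and the opening at its end, in the units of the state.
- sensors.observe(): the state, without advancing time (a new reading comes with each control period).
- imaging.camera(name): name is "scene" or "top" or "wrist"; returns a dict with "img" (480x640x3 uint8, blue, green, red), "fovy" (degrees; the focal length in pixels is half the picture's height over the tangent of half this angle, whatever the lens; pixels are square), "cx", "cy" (the principal point, pixels), "R" (3x3) and "t" (3): a world point X has camera coordinates R X + t; the wrist camera has in their place "tool_from_camera" (4x4, takes a point from camera to tool coordinates, whose origin is the TCP and whose axes are the flange's). Camera axes: x right, y down, z forward; pixel columns grow to the right and rows downward; lengths in m; the calibration is good to about 2 mm. A picture is of the moment at which its call begins: read the wrist's pose just before it. There is no depth.
- ticket.close_job(): hands the job in, once; it reports no verdict.
The state is a dict: "t": time; "joint_positions": joint angles; "dq": joint speeds; "tau": joint torques, N m; "ee_pos": TCP position; "tcp_rot": TCP orientation; "wrist_force": force on the tool from outside, world axes, zero at the start; "moment": the same for the moment, N m; "opening": finger opening in m.
Only numpy, scipy, OpenCV 4.12 (cv2) and the standard library are available. Lean on these libraries where they do the work, as an engineer would, in place of code of your own. Each camera call takes 0.05 s, during which the arm holds its last target. There are 200 camera calls.

### The job

Pack the three squat glaze jars into the open wooden sample box, each standing upright in the round well that is made to its size, and then put the loose wooden lid on so that the box is properly closed, the lid lying flat and square on the rim. Do not tip a jar over, and leave the two tall bottles standing where they are.

Things in the scene. Friction and masses are not known exactly. Their poses are not given: they have to be found in the camera images.
- sample_box: Open plywood box fixed to the table, outside 114 mm (its x) by 298 mm (its y) by 84 mm high, walls and floor 7 mm thick. Three well blocks stand in a row along its y. Origin: centre of its underside. A well's middle is 48 to 50 mm from the nearest wall and the rim stands 11 mm above the caps of packed jars: a gripper should not open wide inside
- well_small: The small well: a brown wooden block 92 x 92 x 22 mm fixed in the sample box, with a round hole 48 mm across right through it, for the small jar. Origin: centre of its underside, on the box floor (7 mm above the table), on the hole's axis. The jar stands in the hole on the box floor. The three blocks stand 94 mm apart, in an order that varies
- well_medium: The medium well: a brown wooden block 92 x 92 x 22 mm fixed in the sample box, with a round hole 62 mm across right through it, for the medium jar. Origin: centre of its underside, on the box floor (7 mm above the table), on the hole's axis. The jar stands in the hole on the box floor. The three blocks stand 94 mm apart, in an order that varies
- well_large: The large well: a brown wooden block 92 x 92 x 22 mm fixed in the sample box, with a round hole 76 mm across right through it, for the large jar. Origin: centre of its underside, on the box floor (7 mm above the table), on the hole's axis. The jar stands in the hole on the box floor. The three blocks stand 94 mm apart, in an order that varies
- jar_small: Small squat glaze jar: white plastic, round, body 34 mm across and 30 mm high, then a cone up to 36 mm, then a grey screw cap 28 mm across from 36 to 66 mm height (66 mm tall over all). Lift it by the cap. Loose, upright, closed. Origin: centre of its underside, z up
- jar_medium: Medium squat glaze jar: white plastic, round, body 48 mm across and 30 mm high, then a cone up to 36 mm, then a grey screw cap 28 mm across from 36 to 66 mm height (66 mm tall over all). Lift it by the cap. Loose, upright, closed. Origin: centre of its underside, z up
- jar_large: Large squat glaze jar: white plastic, round, body 62 mm across and 30 mm high, then a cone up to 36 mm, then a grey screw cap 28 mm across from 36 to 66 mm height (66 mm tall over all). Lift it by the cap. Loose, upright, closed. Origin: centre of its underside, z up
- tall_narrow: Tall narrow bottle, same white plastic and grey cap, 34 mm across, body 78 mm high, 28 mm cap from 88 to 118 mm (118 mm tall, too tall for the box). Not to be packed. Origin: centre of its underside, z up
- tall_wide: Tall wide bottle, same white plastic and grey cap, 48 mm across, body 78 mm high, 28 mm cap from 88 to 118 mm (118 mm tall, too tall for the box). Not to be packed. Origin: centre of its underside, z up
- box_lid: Loose plywood lid, right way up. Panel 88 x 272 x 6 mm underneath, above it a plate 114 x 298 mm (height 6 to 14 mm), on top in the middle a dark bar handle 20 mm wide (x), 90 mm long (y), height 14 to 48 mm. Origin: centre of the panel's underside; long side along y. Closed: panel inside the rim with 6 mm play all round, plate on the rim, origin 78 mm above the box's. Either way round is right
There are look-alikes about, which are no part of the job. What is shaped like the jar_large but red or yellow is not meant.

How it is judged:
By the outcome, as a careful person would: the job done as asked, in the order asked, and still so for the second after the job is handed in, with the robot touching nothing.
It also fails if it takes over 109 s, if anything falls off the work surface, if the arm or the gripper's body presses on something with over 40 N, if the wrist force passes 120 N, or if a joint passes its speed limit or range.

## Working session

There is one attempt and no reset: what is moved stays moved. The work goes in short steps, Python scripts to look and compute and a tool call to move; the robot and the scene stay as the last step left them, time stands still between calls to the robot, and variables do not carry over. Pictures are saved under pics/ and viewed, about 12 in all and at most 16, crops included, and the job is handed in when it is done.

Besides the shell and the picture viewer there is one more tool, called after "Emit:" as name(argument=value, ...), one argument or row to a line, values as JSON. step_arm: Moves the arm, as the interface text tells. Its arguments: {"type":"object","properties":{"increments":{"type":"array"}},"required":["increments"]}

```bash
mkdir -p pics; python3 - <<'E'
from rig import sensors, imaging
import cv2
print(sensors.observe())
for n in("scene","top"):
    c=imaging.camera(n); cv2.imwrite(f"pics/{n}0.png",c["img"]); print(n,c["fovy"],c["cx"],c["cy"],c["R"],c["t"])
c=imaging.camera("wrist");print(c["tool_from_camera"],c["fovy"],c["cx"],c["cy"])
E
```

```text
{'t': 0.0, 'joint_positions': array([-7.47410284e+01,  2.83146031e+01,  7.71281015e+01, -1.25173726e-03,
        7.46266480e+01, -5.47216107e+00]), 'dq': array([ 0.07123891, -0.02759881,  0.06474247, -0.07164238,  0.02788907,
        0.03833516]), 'tau': array([ 4.77407142e-03, -8.78797174e+01, -3.81861627e+01,  7.10322987e-02,
        5.29644848e-02, -1.67432868e-04]), 'ee_pos': array([ 0.2211373 , -0.58418973,  0.23233556]), 'tcp_rot': array([-1.79930848e+02, -5.41255652e-03,  2.07314619e+01]), 'wrist_force': array([ 0.12563737, -0.83593498, -0.04630546]), 'moment': array([-0.0070011 ,  0.02084133, -0.0032749 ]), 'opening': 0.09105252821512617}
scene 43.28734836274423 315.4969549948282 237.1088614157019 [[-0.70902808  0.7049811  -0.01675782]
 [ 0.55184249  0.539902   -0.63559083]
 [-0.43903194 -0.45989943 -0.7718442 ]] [ 0.33472563 -0.2844149   1.54457048]
top 49.88860959513771 320.30398046526767 245.4880443873601 [[ 0.00921577 -0.99994812 -0.00433851]
 [-0.99969914 -0.00911467 -0.02277189]
 [ 0.02273116  0.00454706 -0.99973127]] [0.0387286  0.4898392  1.09655371]
[[ 6.82739066e-04 -9.70346440e-01 -2.41717438e-01  6.61718277e-02]
 [ 9.99999494e-01  4.83794298e-04  8.82396599e-04  1.07899928e-03]
 [-7.39288881e-04 -2.41717918e-01  9.70346279e-01 -1.51822649e-01]
 [ 0.00000000e+00  0.00000000e+00  0.00000000e+00  1.00000000e+00]] 62.23180294684667 322.066273168508 236.4451275357276
```

View pics/top0.png

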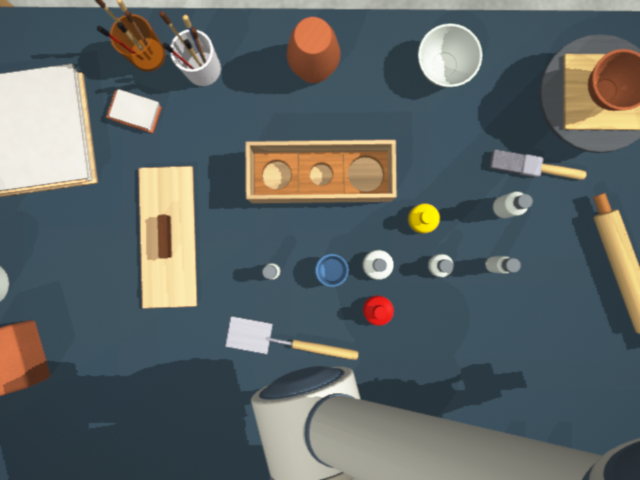

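View pics/scene0.png

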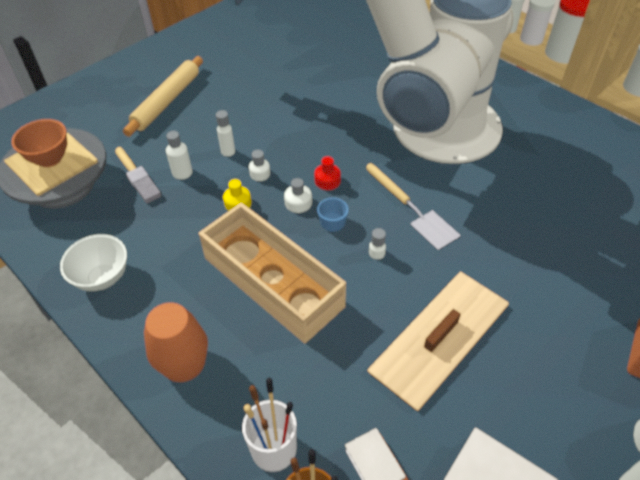

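The top view shows, in pixels:
- **Jars:** small (271,271), medium (440,265), large white (378,264).
- **Look-alikes of the large jar:** red (378,310) and yellow (424,218). The white one fits the description.
- **Tall bottles:** (513,204) and (505,264).
- **Other objects:** blue bowl (332,270); lid (167,237), with its long side along world x.
- **Box:** at (321,171), with its wells from left to right medium, small, large.

Next I'll measure positions and enlarge the jar area.

```bash
cat >h.py <<'E'
import numpy as np, cv2
from rig import sensors, imaging
from scipy.spatial.transform import Rotation as Ro
def cam(n):
    s=sensors.observe(); c=imaging.camera(n)
    if n=="wrist":
        T=np.eye(4);T[:3,:3]=Ro.from_euler('xyz',s['tcp_rot'],degrees=True).as_matrix();T[:3,3]=s['ee_pos']
        W=T@c['tool_from_camera'];c['R']=W[:3,:3].T;c['t']=-c['R']@W[:3,3]
    c['f']=240/np.tan(np.radians(c['fovy']/2)); return c
def ray(c,uv,z):
    d=c['R'].T@np.array([(uv[0]-c['cx'])/c['f'],(uv[1]-c['cy'])/c['f'],1]);o=-c['R'].T@c['t']
    return o+d*(z-o[2])/d[2]
def proj(c,X):
    p=c['R']@np.array(X)+c['t'];return np.array([c['cx']+c['f']*p[0]/p[2],c['cy']+c['f']*p[1]/p[2]])
def go(x,y,z,yaw):
    "shift in tool axes and turn from here to the pointing-down pose"
    s=sensors.observe();R=Ro.from_euler('xyz',s['tcp_rot'],degrees=True);G=Ro.from_euler('xyz',[180,0,yaw],degrees=True)
    d=R.inv().apply(np.array([x,y,z])-s['ee_pos']);r=(R.inv()*G).as_rotvec(degrees=True)
    print('shift',d.round(4),'turn',r.round(1),'at',s['ee_pos'].round(4),s['tcp_rot'].round(1),'F',s['wrist_force'].round(1),'op',round(s['opening'],4),'t',round(s['t'],2))
def comps(m,amin=20):
    n,l,st,ce=cv2.connectedComponentsWithStats(m.astype(np.uint8))
    return [(st[i],ce[i],(l==i).astype(np.uint8)) for i in range(1,n) if st[i][4]>=amin]
E
python3 - <<'E'
from h import *
c=cam("top");im=c['img'];hsv=cv2.cvtColor(im,cv2.COLOR_BGR2HSV);H,S,V=cv2.split(hsv)
cv2.imwrite("pics/crop1.png",cv2.resize(im[130:330,225:545],None,fx=2.5,fy=2.5,interpolation=cv2.INTER_CUBIC))
for n,u,v,h in(("S",271,271,.066),("M",440,265,.066),("L",378,264,.066),("tw",513,204,.118),("tn",505,264,.118)):
    m=np.zeros_like(V,bool);w=22;m[v-w:v+w,u-w:u+w]=1
    g=comps(m&(S<75)&(V>95)&(V<165));b=comps(m&(S<60)&(V>=180))
    for nm,L,z in(("cap",g,h),("body",b,.03)):
        for st,ce,_ in L: print(n,nm,st,ce.round(1),ray(c,ce,z)[:2].round(4))
# wood: box & lid outline
wood=((H>8)&(H<28)&(S>50)&(V>130))
for st,ce,mk in comps(wood,1500):
    k=cv2.findContours(mk,cv2.RETR_EXTERNAL,cv2.CHAIN_APPROX_NONE)[0][0];r=cv2.minAreaRect(k);z=.084 if ce[1]<200 else .014
    P=np.array([ray(c,p,z)[:2] for p in cv2.boxPoints(r)])
    print("wood",st,np.round(r[0],1),'mid',P.mean(0).round(4),'corners',P.round(3).tolist(),'sides',np.linalg.norm(P[0]-P[1]).round(3),np.linalg.norm(P[1]-P[2]).round(3))
for st,ce,mk in comps(V<110)+comps((H<14)&(V<130)&(S>90)):
    if 140<ce[0]<195 and 180<ce[1]<300: print('handle',st,ce,ray(c,ce,.048)[:2].round(4))
for n,u,v in(("M",277,175),("S",321,174),("L",366,174)): print('well',n,ray(c,(u,v),.029)[:2].round(3))
E
```

```text
S cap [262 262  20  19 221] [270.4 271.1] [0.4356 0.1431]
S body [270 264  10  15  49] [276.2 270.3] [0.4363 0.1347]
M cap [428 253  26  26 276] [442.4 264.9] [ 0.4512 -0.2036]
M body [431 255  21  22 198] [439.2 264.6] [ 0.4512 -0.2051]
L cap [363 249  32  32 132] [378.7 264.3] [ 0.4513 -0.0752]
L cap [372 259  14  12 138] [378.5 264.7] [ 0.4504 -0.0747]
L body [365 250  28  29 489] [378.7 264.2] [ 0.451 -0.079]
tw cap [493 191  41  28 569] [511.6 204.5] [ 0.5689 -0.3237]
tw body [506 192  21  23 209] [513.7 204.2] [ 0.5788 -0.3602]
tn cap [485 255  37  20 490] [503.  264.3] [ 0.4541 -0.3073]
wood [ 293   17   47   55 1603] [319.4  41.2] mid [0.8968 0.0485] corners [[0.9, 0.116], [0.961, 0.071], [0.893, -0.019], [0.833, 0.026]] sides 0.075 0.112
wood [ 564   49   76   81 3964] [601.5  89. ] mid [ 0.8049 -0.5147] corners [[0.885, -0.44], [0.886, -0.59], [0.725, -0.589], [0.724, -0.44]] sides 0.149 0.161
wood [ 245  140  152   60 7685] [320.6 169.3] mid [0.6395 0.0438] corners [[0.695, 0.195], [0.701, -0.105], [0.584, -0.107], [0.578, 0.193]] sides 0.301 0.117
wood [ 139  166   58  143 7232] [167.3 236.7] mid [0.5054 0.3684] corners [[0.653, 0.434], [0.658, 0.316], [0.358, 0.303], [0.353, 0.42]] sides 0.117 0.3
wood [ 596  193   44  140 2558] [624.4 261.4] mid [ 0.4619 -0.5995] corners [[0.594, -0.524], [0.612, -0.574], [0.33, -0.675], [0.312, -0.625]] sides 0.053 0.3
wood [   0  322   45   73 2318] [ 22. 358.] mid [0.2457 0.6718] corners [[0.321, 0.72], [0.322, 0.627], [0.17, 0.624], [0.169, 0.717]] sides 0.093 0.152
handle [165 216   6  41 173] [167.72254335 236.79768786] [0.5035 0.3571]
handle [158 215  13  43 486] [164.01851852 236.24279835] [0.5046 0.3648]
well M [0.636 0.135]
well S [0.639 0.043]
well L [ 0.64  -0.051]
```

View pics/crop1.png

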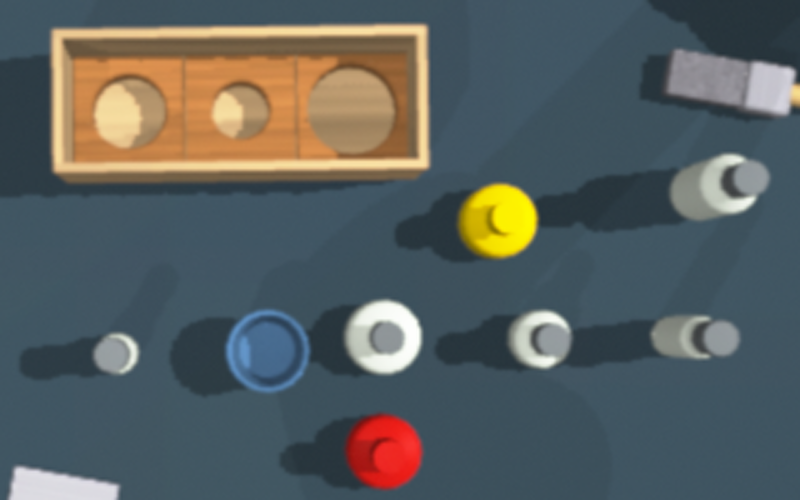

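The crop confirms the white, grey-capped large jar at full-picture pixel (379,265), with only the red and yellow jars like it. The medium jar is at (440,265) and the small one at (271,271). The wells, left to right, are medium, small, large. I'll start with the medium jar.

```bash
python3 -c "
from h import *
go(.451,-.205,.2,90)"
```

```text
shift [ 0.3492 -0.2734  0.0328] turn [ -0.   -0.  -69.3] at [ 0.2212 -0.5843  0.2326] [-180.    -0.    20.7] F [ 1.  -0.2  0.5] op 0.0913 t 0.2
```

Emit:
step_arm(
  increments=[
    [110,0.349,-0.273,0.033,0,0,-69],
    [110,0.349,-0.273,0.033,0,0,-69],
    [110,0.349,-0.273,0.033,0,0,-69],
    [110,0.349,-0.273,0.033,0,0,-69],
    [110,0.349,-0.273,0.033,0,0,-69],
  ],
)

```text
t: 0.62
ee_pos: [0.3293, -0.4051, 0.2172]
tcp_rot: [-180.0, -0.0, 56.9]
wrist_force: [1.6, -0.6, -0.2]
opening: 0.0604
```

```bash
python3 -c "
from h import *
go(.451,-.205,.2,90)"
```

```text
shift [ 0.234  -0.0075  0.0173] turn [ -0.   -0.  -33.1] at [ 0.3293 -0.4051  0.2172] [-180.    -0.    56.9] F [ 1.6 -0.6 -0.2] op 0.0604 t 0.62
```

Emit:
step_arm(
  increments=[
    [110,0.234,-0.008,0.017,0,0,-33],
    [110,0.234,-0.008,0.017,0,0,-33],
    [110,0.234,-0.008,0.017,0,0,-33],
    [110,0.234,-0.008,0.017,0,0,-33],
    [110,0.234,-0.008,0.017,0,0,-33],
  ],
)

```text
t: 1.03
ee_pos: [0.4367, -0.227, 0.2023]
tcp_rot: [180.0, -0.0, 90.3]
wrist_force: [0.3, -0.4, 0.2]
opening: 0.0519
```

Emit:
step_arm(
  increments=[
    [110,0.025,0,0,0,0,0],
    [110,0.025,0,0,0,0,0],
    [110,0.025,0,0,0,0,0],
    [110,0.025,0,0,0,0,0],
    [110,0.025,0,0,0,0,0],
  ],
)

```text
t: 1.45
ee_pos: [0.4365, -0.203, 0.2024]
tcp_rot: [180.0, 0.0, 90.2]
wrist_force: [0.3, -0.3, 1.0]
opening: 0.052
```

```bash
cat >>h.py <<'E'
def cap(z=.066,name="wrist",save=None):
    "grey caps seen by the wrist camera, on the plane of their tops"
    c=cam(name);im=c['img'];H,S,V=cv2.split(cv2.cvtColor(im,cv2.COLOR_BGR2HSV))
    if save: cv2.imwrite(save,im)
    m=((S<45)&(V>105)&(V<175)).astype(np.uint8);m=cv2.morphologyEx(m,cv2.MORPH_OPEN,np.ones((5,5)))
    for st,ce,mk in comps(m,400):
        k=cv2.findContours(mk,cv2.RETR_EXTERNAL,cv2.CHAIN_APPROX_NONE)[0][0];o,r=cv2.minEnclosingCircle(k)
        p=ray(c,o,z);q=ray(c,(o[0]+r,o[1]),z)
        print('cap',np.round(o,1),'area',st[4],'fill',round(st[4]/(np.pi*r*r),2),'diam mm',round(2000*np.linalg.norm(p-q),1),p.round(4))
E
python3 -c "
from h import *
go(.451,-.205,.2,90)
cap(save='pics/w1.png')"
```

```text
shift [-0.002   0.0144  0.0024] turn [0.  0.  0.2] at [ 0.4365 -0.203   0.2024] [180.    0.   90.2] F [ 0.3 -0.3  1. ] op 0.052 t 1.45
cap [341.   46.2] area 412 fill 0.51 diam mm 21.4 [ 0.4478 -0.0779  0.066 ]
cap [ 26.5 323.5] area 1809 fill 0.59 diam mm 49.3 [ 0.2025 -0.2805  0.066 ]
cap [322. 325.] area 9706 fill 0.16 diam mm 219.0 [ 0.4359 -0.2811  0.066 ]
cap [614.5 322. ] area 1628 fill 0.58 diam mm 47.2 [ 0.6672 -0.2778  0.066 ]
cap [525.  445.5] area 4989 fill 0.24 diam mm 139.8 [ 0.6112 -0.3938  0.066 ]
```

View pics/w1.png

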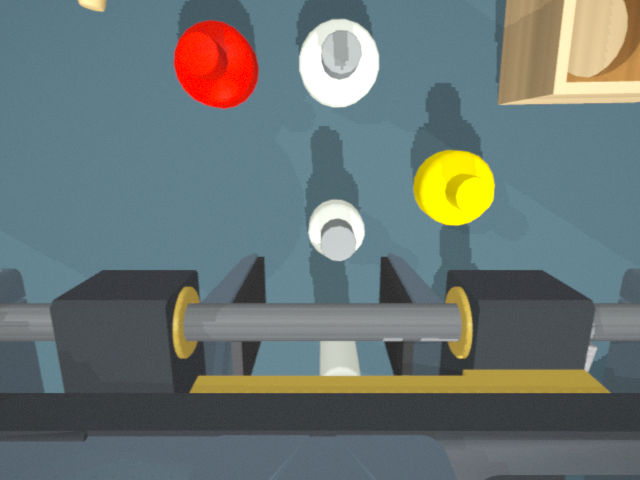

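The wrist view shows the medium cap top at (338,241) with its body at (337,229), the large jar's body at (339,63) with its cap at (341,50), and the yellow and red jars beside them.

```bash
python3 - <<'E'
from h import *
c=cam("wrist")
for n,u,z in(("Mcap",(338,241),.066),("Mbody",(337,230),.030),("Lcap",(341,49),.066),("Lbody",(339,63),.03)): print(n,ray(c,u,z).round(4))
g=ray(c,(338,241),.066);go(g[0],g[1],.056,90)
E
```

```text
Mcap [ 0.4475 -0.2123  0.066 ]
Mbody [ 0.4481 -0.2123  0.03  ]
Lcap [ 0.4478 -0.0797  0.066 ]
Lbody [ 0.448  -0.0823  0.03  ]
shift [-0.0094  0.011   0.1463] turn [ 0.  -0.   0.2] at [ 0.4364 -0.203   0.2023] [180.   -0.   90.2] F [0.  0.1 1.2] op 0.0519 t 1.55
```

Emit:
step_arm(
  increments=[
    [110,-0.009,0.011,0.02,0,0,0],
    [110,-0.009,0.011,0.06,0,0,0],
    [110,-0.009,0.011,0.1,0,0,0],
    [110,-0.009,0.011,0.13,0,0,0],
    [110,-0.009,0.011,0.146,0,0,0],
  ],
)

```text
t: 1.97
ee_pos: [0.446, -0.212, 0.0532]
tcp_rot: [-179.9, -0.1, 90.1]
wrist_force: [-0.7, 1.1, 0.3]
opening: 0.0519
```

Emit:
step_arm(
  increments=[
    [110,0,0,0.002,0,0,0],
    [255,0,0,0.002,0,0,0],
    [255,0,0,0.002,0,0,0],
    [255,0,0,0.002,0,0,0],
    [255,0,0,0.002,0,0,0],
  ],
)

```text
t: 2.38
ee_pos: [0.4469, -0.2127, 0.0526]
tcp_rot: [-180.0, -0.0, 90.1]
wrist_force: [0.2, 0.0, 12.0]
opening: 0.0281
```

```bash
python3 -c "
from h import *
go(.64,.136,.195,90)"
```

```text
shift [ 0.3486  0.1934 -0.1423] turn [-0.  -0.   0.1] at [ 0.4469 -0.2127  0.0526] [-180.    -0.    90.1] F [ 0.2  0.  12. ] op 0.0281 t 2.38
```

Emit:
step_arm(
  increments=[
    [255,0,0,-0.02,0,0,0],
    [255,0,0,-0.06,0,0,0],
    [255,0,0,-0.1,0,0,0],
    [255,0,0,-0.14,0,0,0],
    [255,0.01,0.01,-0.16,0,0,0],
  ],
)

```text
t: 2.8
ee_pos: [0.4571, -0.2042, 0.2179]
tcp_rot: [179.7, 0.2, 90.0]
wrist_force: [1.5, -1.3, -0.8]
opening: 0.0275
```

Emit:
step_arm(
  increments=[
    [255,0.03,0.03,-0.01,0,0,0],
    [255,0.06,0.06,-0.02,0,0,0],
    [255,0.09,0.09,-0.02,0,0,0],
    [255,0.12,0.12,-0.02,0,0,0],
    [255,0.14,0.15,-0.02,0,0,0],
  ],
)

```text
t: 3.22
ee_pos: [0.6073, -0.0618, 0.2398]
tcp_rot: [179.7, 0.2, 90.0]
wrist_force: [0.9, -1.1, -1.1]
opening: 0.0277
```

Emit:
step_arm(
  increments=[
    [255,0.01,0.03,0,0,0,0],
    [255,0.01,0.03,0,0,0,0],
    [255,0.01,0.03,0,0,0,0],
    [255,0.01,0.03,0,0,0,0],
    [255,0.01,0.03,0,0,0,0],
  ],
)

```text
t: 3.63
ee_pos: [0.6364, -0.0523, 0.2403]
tcp_rot: [179.7, 0.2, 90.0]
wrist_force: [0.2, -0.7, -1.2]
opening: 0.0278
```

```bash
python3 -c "
from h import *
go(.64,.136,.195,90)
c=cam('wrist');cv2.imwrite('pics/w2.png',c['img'])
np.savez('c2.npz',R=c['R'],t=c['t'])"
```

```text
shift [0.1884 0.0033 0.0448] turn [ 0.3  0.2 -0. ] at [ 0.6364 -0.0523  0.2403] [179.7   0.2  90. ] F [ 0.2 -0.7 -1.2] op 0.0278 t 3.63
```

View pics/w2.png

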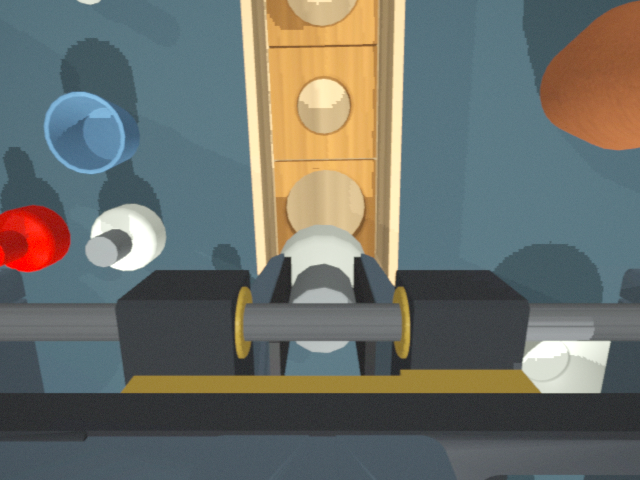

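The wrist view shows the small well at (324,105), the large well at about (325,207) and the jar held upright. Block seams are at rows 45 and 160, and the rims at columns 248 and 403.

```bash
python3 - <<'E'
from h import *
c=cam("wrist")
a=ray(c,(324,105),.029);print('small',a.round(4));print('large',ray(c,(325,207),.029).round(4),ray(c,(286,207),.029)[0].round(3),ray(c,(364,207),.029)[0].round(3))
for v in(45,160):print('seam',v,ray(c,(324,v),.029).round(4))
for v,l,r in((5,243,405),(105,248,403),(200,253,400)):
  p,q=ray(c,(l,v),.084),ray(c,(r,v),.084);print('rim',p.round(4),q.round(4),'mid',((p+q)/2).round(4))
# top view: brown blocks and hole contours
t=cam("top");im=t['img'];H,S,V=cv2.split(cv2.cvtColor(im,cv2.COLOR_BGR2HSV))
for n,u,v in(("M",277,175),("S",321,174),("L",366,174)):print(n,ray(t,(u,v),.029).round(4))
E
```

```text
small [0.6385 0.0401 0.029 ]
large [ 0.6395 -0.0497  0.029 ] 0.604 0.676
seam 45 [0.6384 0.088  0.029 ]
seam 160 [ 0.6385 -0.0069  0.029 ]
rim [0.5814 0.1023 0.084 ] [0.6942 0.1026 0.084 ] mid [0.6378 0.1025 0.084 ]
rim [0.5819 0.0361 0.084 ] [0.6962 0.0362 0.084 ] mid [0.639  0.0362 0.084 ]
rim [ 0.5826 -0.0344  0.084 ] [ 0.6974 -0.0345  0.084 ] mid [ 0.64   -0.0344  0.084 ]
M [0.636  0.1353 0.029 ]
S [0.6389 0.043  0.029 ]
L [ 0.6397 -0.0513  0.029 ]
```

Emit:
step_arm(
  increments=[
    [255,0.03,0.001,0,0,0,0],
    [255,0.07,0.001,0.01,0,0,0],
    [255,0.11,0.001,0.03,0,0,0],
    [255,0.15,0.001,0.04,0,0,0],
    [255,0.187,0.001,0.045,0,0,0],
  ],
)

```text
t: 4.2
ee_pos: [0.6369, 0.1355, 0.1935]
tcp_rot: [179.8, 0.2, 89.9]
wrist_force: [1.2, -0.7, -1.9]
opening: 0.0273
```

Emit:
step_arm(
  increments=[
    [255,0.003,0,0,0,0,0],
    [255,0.003,0,0,0,0,0],
    [255,0.003,0,0,0,0,0],
    [255,0.003,0,0,0,0,0],
    [255,0.003,0,0,0,0,0],
  ],
)

```text
t: 4.62
ee_pos: [0.6372, 0.137, 0.1939]
tcp_rot: [179.7, 0.2, 89.8]
wrist_force: [0.2, -0.8, -1.9]
opening: 0.0277
```

```bash
python3 -c "
from h import *
go(.637,.135,.061,90)"
```

```text
shift [-0.0015 -0.0008  0.1329] turn [ 0.3  0.2 -0.2] at [0.6372 0.137  0.1939] [179.7   0.2  89.8] F [ 0.2 -0.8 -1.9] op 0.0277 t 4.62
```

Emit:
step_arm(
  increments=[
    [255,-0.002,-0.001,0.03,0,0,0],
    [255,-0.002,-0.001,0.06,0,0,0],
    [255,-0.002,-0.001,0.09,0,0,0],
    [255,-0.002,-0.001,0.115,0,0,0],
    [255,-0.002,-0.001,0.13,0,0,0],
  ],
)

```text
t: 5.03
ee_pos: [0.636, 0.133, 0.0615]
tcp_rot: [179.9, 0.2, 89.7]
wrist_force: [-1.3, -0.2, -1.2]
opening: 0.0273
```

Emit:
step_arm(
  increments=[
    [255,0,0,0.002,0,0,0],
    [138,0,0,0.002,0,0,0],
    [138,0,0,0.002,0,0,0],
    [138,0,0,0.002,0,0,0],
    [138,0,0,0.002,0,0,0],
  ],
)

```text
t: 5.45
ee_pos: [0.6363, 0.1323, 0.0599]
tcp_rot: [179.8, 0.2, 89.7]
wrist_force: [0.4, -0.4, -0.7]
opening: 0.0418
```

Emit:
step_arm(
  increments=[
    [138,0,0,-0.02,0,0,0],
    [138,0,0,-0.05,0,0,0],
    [138,0,0,-0.09,0,0,0],
    [110,0,0,-0.12,0,0,0],
    [110,0,0,-0.14,0,0,0],
  ],
)

```text
t: 5.87
ee_pos: [0.6368, 0.1325, 0.2036]
tcp_rot: [179.6, 0.2, 89.6]
wrist_force: [0.3, 0.2, -0.3]
opening: 0.0507
```

```bash
python3 -c "
from h import *
go(.448,-.08,.2,90)"
```

```text
shift [-0.2137 -0.1875  0.003 ] turn [ 0.4  0.2 -0.4] at [0.6368 0.1325 0.2036] [179.6   0.2  89.6] F [ 0.3  0.2 -0.3] op 0.0507 t 5.87
```

Emit:
step_arm(
  increments=[
    [110,-0.214,-0.188,0.003,0,0,0],
    [110,-0.214,-0.188,0.003,0,0,0],
    [110,-0.214,-0.188,0.003,0,0,0],
    [110,-0.214,-0.188,0.003,0,0,0],
    [110,-0.214,-0.188,0.003,0,0,0],
  ],
)

```text
t: 6.28
ee_pos: [0.4963, -0.0245, 0.2002]
tcp_rot: [179.6, 0.2, 89.6]
wrist_force: [1.1, -1.2, 0.0]
opening: 0.0517
```

```bash
python3 -c "
from h import *
go(.448,-.081,.2,90)"
```

```text
shift [-0.0568 -0.048   0.0001] turn [ 0.4  0.2 -0.4] at [ 0.4963 -0.0245  0.2002] [179.6   0.2  89.6] F [ 1.1 -1.2  0. ] op 0.0517 t 6.28
```

Emit:
step_arm(
  increments=[
    [110,-0.02,-0.02,0,0.4,0.2,0],
    [110,-0.057,-0.048,0,0.4,0.2,0],
    [110,-0.057,-0.048,0,0.4,0.2,0],
    [110,-0.057,-0.048,0,0.4,0.2,0],
    [110,-0.057,-0.048,0,0.4,0.2,0],
  ],
)

```text
t: 6.7
ee_pos: [0.4483, -0.0816, 0.2004]
tcp_rot: [179.9, 0.0, 89.5]
wrist_force: [-0.1, 1.2, -1.0]
opening: 0.0518
```

```bash
python3 -c "
from h import *
go(.448,-.081,.056,90)
c=cam('wrist');cv2.imwrite('pics/w3.png',c['img'])"
```

```text
shift [ 0.0006 -0.0005  0.1444] turn [ 0.1  0.  -0.5] at [ 0.4483 -0.0816  0.2004] [179.9   0.   89.5] F [-0.1  1.2 -1. ] op 0.0518 t 6.7
```

View pics/w3.png

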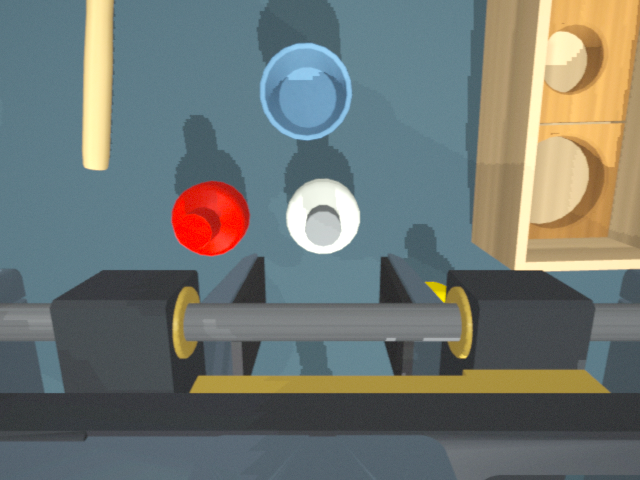

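The wrist view shows the white large jar centred under the tool, with its cap at (323,229) and its body at (323,217). The red jar is well clear at (210,218), so I'll grasp.

Emit:
step_arm(
  increments=[
    [110,0,0,0.03,0,0,0],
    [110,0,0,0.06,0,0,0],
    [110,0,0,0.1,0,0,0],
    [110,0,0,0.13,0,0,0],
    [110,0,0,0.144,0,0,0],
  ],
)

```text
t: 7.17
ee_pos: [0.4483, -0.0797, 0.0531]
tcp_rot: [-179.9, -0.0, 89.7]
wrist_force: [-0.2, 0.5, 0.7]
opening: 0.0519
```

Emit:
step_arm(
  increments=[
    [110,0,0,0,0,0,0],
    [255,0,0,0,0,0,0],
    [255,0,0,0,0,0,0],
    [255,0,0,0,0,0,0],
    [255,0,0,0,0,0,0],
  ],
)

```text
t: 7.58
ee_pos: [0.4492, -0.0797, 0.0542]
tcp_rot: [180.0, -0.0, 89.7]
wrist_force: [-1.5, -0.4, 1.3]
opening: 0.0279
```

Emit:
step_arm(
  increments=[
    [255,0,0,-0.02,0,0,0],
    [255,0,0,-0.06,0,0,0],
    [255,0,0,-0.1,0,0,0],
    [255,0,0,-0.13,0,0,0],
    [255,0,0.01,-0.145,0,0,0],
  ],
)

```text
t: 8.0
ee_pos: [0.4589, -0.0799, 0.2037]
tcp_rot: [179.7, 0.1, 89.7]
wrist_force: [1.8, 0.1, -1.9]
opening: 0.0275
```

```bash
python3 -c "
from h import *
go(.6405,-.052,.195,90)"
```

```text
shift [0.0288 0.1814 0.0095] turn [ 0.3  0.1 -0.3] at [ 0.4589 -0.0799  0.2037] [1.797e+02 1.000e-01 8.970e+01] F [ 1.8  0.1 -1.9] op 0.0275 t 8.0
```

Emit:
step_arm(
  increments=[
    [255,0.005,0.03,0,0,0,0],
    [255,0.011,0.07,0,0,0,0],
    [255,0.018,0.11,0.005,0,0,0],
    [255,0.024,0.15,0.009,0,0,0],
    [255,0.029,0.182,0.009,0.3,0.1,0],
  ],
)

```text
t: 8.42
ee_pos: [0.6431, -0.051, 0.1958]
tcp_rot: [180.0, -0.0, 89.7]
wrist_force: [-0.3, 1.1, -2.7]
opening: 0.0274
```

Emit:
step_arm(
  increments=[
    [255,0,0,0,0,0,0],
    [255,0,0,0,0,0,0],
    [255,0,0,0,0,0,0],
    [255,0,0,0,0,0,0],
    [255,0,0,0,0,0,0],
  ],
)

```text
t: 8.83
ee_pos: [0.6422, -0.0513, 0.1963]
tcp_rot: [180.0, -0.0, 89.7]
wrist_force: [0.6, 1.1, -2.9]
opening: 0.0274
```

```bash
python3 -c "
from h import *
go(.6405,-.052,.063,90)"
```

```text
shift [-0.0008 -0.0017  0.1333] turn [ 0.  -0.  -0.3] at [ 0.6422 -0.0513  0.1963] [180.   -0.   89.7] F [ 0.6  1.1 -2.9] op 0.0274 t 8.83
```

Emit:
step_arm(
  increments=[
    [255,-0.001,-0.002,0.03,0,0,0],
    [255,-0.001,-0.002,0.06,0,0,0],
    [255,-0.001,-0.002,0.09,0,0,0],
    [255,-0.001,-0.002,0.115,0,0,0],
    [255,-0.001,-0.002,0.131,0,0,0],
  ],
)

```text
t: 9.25
ee_pos: [0.6385, -0.0523, 0.0633]
tcp_rot: [-179.9, -0.0, 89.7]
wrist_force: [-0.9, -0.2, -1.7]
opening: 0.0278
```

Emit:
step_arm(
  increments=[
    [255,0,0,0.002,0,0,0],
    [138,0,0,0.002,0,0,0],
    [138,0,0,0.002,0,0,0],
    [138,0,0,0.002,0,0,0],
    [138,0,0,0.002,0,0,0],
  ],
)

```text
t: 9.67
ee_pos: [0.6384, -0.0525, 0.0619]
tcp_rot: [-179.9, -0.0, 89.7]
wrist_force: [-0.1, 0.6, -0.4]
opening: 0.0417
```

Emit:
step_arm(
  increments=[
    [138,0,0,-0.02,0,0,0],
    [138,0,0,-0.05,0,0,0],
    [138,0,0,-0.09,0,0,0],
    [110,0,0,-0.12,0,0,0],
    [110,0,0,-0.14,0,0,0],
  ],
)

```text
t: 10.08
ee_pos: [0.6394, -0.0528, 0.2058]
tcp_rot: [179.9, 0.0, 89.7]
wrist_force: [0.6, 0.0, 0.8]
opening: 0.0507
```

```bash
python3 -c "
from h import *
go(.436,.138,.2,90)"
```

```text
shift [ 0.1896 -0.2045  0.0053] turn [ 0.1  0.  -0.3] at [ 0.6394 -0.0528  0.2058] [179.9   0.   89.7] F [0.6 0.  0.8] op 0.0507 t 10.08
```

Emit:
step_arm(
  increments=[
    [110,0.19,-0.204,0.005,0,0,0],
    [110,0.19,-0.204,0.005,0,0,0],
    [110,0.19,-0.204,0.005,0,0,0],
    [110,0.19,-0.204,0.005,0,0,0],
    [110,0.19,-0.204,0.005,0,0,0],
  ],
)

```text
t: 10.5
ee_pos: [0.4854, 0.0914, 0.201]
tcp_rot: [179.8, -0.0, 89.6]
wrist_force: [0.2, 0.0, 0.4]
opening: 0.0515
```

```bash
python3 -c "
from h import *
go(.436,.138,.2,90)"
```

```text
shift [ 0.0463 -0.0497  0.0009] turn [ 0.2 -0.  -0.4] at [0.4854 0.0914 0.201 ] [179.8  -0.   89.6] F [0.2 0.  0.4] op 0.0515 t 10.5
```

Emit:
step_arm(
  increments=[
    [110,0.03,-0.03,0,0.2,0,0],
    [110,0.046,-0.05,0,0.2,0,0],
    [110,0.046,-0.05,0,0.2,0,0],
    [110,0.046,-0.05,0,0.2,0,0],
    [110,0.046,-0.05,0,0.2,0,0],
  ],
)

```text
t: 10.92
ee_pos: [0.4362, 0.1376, 0.2013]
tcp_rot: [180.0, -0.0, 89.7]
wrist_force: [0.5, -0.8, 0.4]
opening: 0.052
```

```bash
python3 -c "
from h import *
go(.436,.138,.056,90)
c=cam('wrist');cv2.imwrite('pics/w4.png',c['img'])"
```

```text
shift [ 0.0004 -0.0004  0.1453] turn [ 0.  -0.  -0.3] at [0.4362 0.1376 0.2013] [180.   -0.   89.7] F [ 0.5 -0.8  0.4] op 0.052 t 10.92
```

View pics/w4.png

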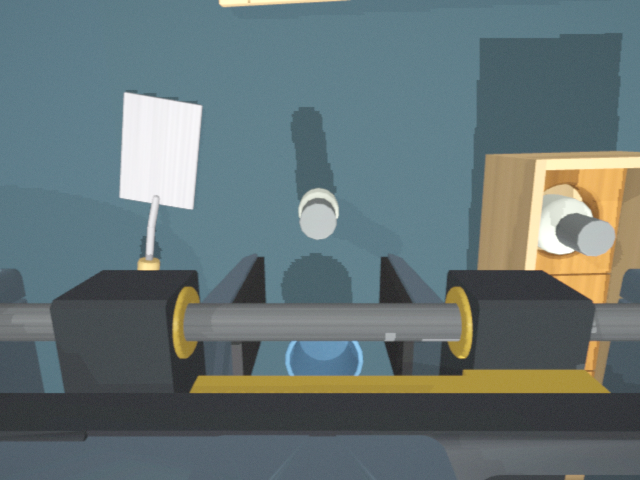

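The wrist view shows the small cap at (318,222), which means a shift of about +4.5 mm in y and −3 mm in x. The medium jar stands in its well at right.

Emit:
step_arm(
  increments=[
    [110,0.004,-0.003,0.02,0,0,0],
    [110,0.004,-0.003,0.06,0,0,0],
    [110,0.004,-0.003,0.1,0,0,0],
    [110,0.004,-0.003,0.13,0,0,0],
    [110,0.004,-0.003,0.145,0,0,0],
  ],
)

```text
t: 11.38
ee_pos: [0.4332, 0.1403, 0.053]
tcp_rot: [-179.9, 0.0, 89.5]
wrist_force: [-0.4, -0.8, 0.4]
opening: 0.0516
```

Emit:
step_arm(
  increments=[
    [110,0,0,0,0,0,0],
    [255,0,0,0,0,0,0],
    [255,0,0,0,0,0,0],
    [255,0,0,0,0,0,0],
    [255,0,0,0,0,0,0],
  ],
)

```text
t: 11.8
ee_pos: [0.4341, 0.1403, 0.0541]
tcp_rot: [-180.0, 0.0, 89.5]
wrist_force: [0.6, -0.4, -0.3]
opening: 0.0276
```

Emit:
step_arm(
  increments=[
    [255,0,0,-0.02,0,0,0],
    [255,0,0,-0.06,0,0,0],
    [255,0,0,-0.1,0,0,0],
    [255,0,0,-0.13,0,0,0],
    [255,0,0.01,-0.15,0,0,0],
  ],
)

```text
t: 12.22
ee_pos: [0.4435, 0.1404, 0.2081]
tcp_rot: [179.8, -0.0, 89.5]
wrist_force: [1.1, 0.0, -0.4]
opening: 0.0274
```

```bash
python3 -c "
from h import *
go(.639,.041,.205,90)"
```

```text
shift [-0.0978  0.1963  0.0037] turn [ 0.2 -0.  -0.5] at [0.4435 0.1404 0.2081] [179.8  -0.   89.5] F [ 1.1  0.  -0.4] op 0.0274 t 12.22
```

Emit:
step_arm(
  increments=[
    [255,-0.016,0.033,0,0,0,0],
    [255,-0.035,0.07,0,0,0,0],
    [255,-0.054,0.107,0,0,0,0],
    [255,-0.073,0.144,0,0,0,0],
    [255,-0.09,0.18,0.003,0.2,0,0],
  ],
)

```text
t: 12.63
ee_pos: [0.6247, 0.0475, 0.2075]
tcp_rot: [179.9, -0.0, 89.5]
wrist_force: [0.8, 0.3, 0.0]
opening: 0.0272
```

Emit:
step_arm(
  increments=[
    [255,-0.009,0.015,0,0,0,0],
    [255,-0.009,0.015,0,0,0,0],
    [255,-0.009,0.015,0,0,0,0],
    [255,-0.009,0.015,0,0,0,0],
    [255,-0.009,0.015,0,0,0,0],
  ],
)

```text
t: 13.05
ee_pos: [0.6386, 0.0391, 0.208]
tcp_rot: [179.9, -0.0, 89.6]
wrist_force: [0.4, -0.6, -0.3]
opening: 0.0273
```

```bash
python3 -c "
from h import *
go(.639,.04,.062,90)"
```

```text
shift [0.0008 0.     0.146 ] turn [ 0.1 -0.  -0.4] at [0.6386 0.0391 0.208 ] [179.9  -0.   89.6] F [ 0.4 -0.6 -0.3] op 0.0273 t 13.05
```

Emit:
step_arm(
  increments=[
    [255,0.001,0.001,0.03,0,0,0],
    [255,0.001,0.001,0.06,0,0,0],
    [255,0.001,0.001,0.1,0,0,0],
    [255,0.001,0.001,0.13,0,0,0],
    [255,0.001,0.001,0.144,0,0,0],
  ],
)

```text
t: 13.47
ee_pos: [0.6371, 0.041, 0.0607]
tcp_rot: [-179.9, -0.0, 89.6]
wrist_force: [-7.1, -0.4, 24.9]
opening: 0.0274
```

Emit:
step_arm(
  increments=[
    [255,0,0,0.002,0,0,0],
    [138,0,0,0.002,0,0,0],
    [138,0,0,0.002,0,0,0],
    [138,0,0,0.002,0,0,0],
    [138,0,0,0.002,0,0,0],
  ],
)

```text
t: 13.88
ee_pos: [0.637, 0.0413, 0.0592]
tcp_rot: [-179.9, -0.0, 89.6]
wrist_force: [0.2, -0.3, -0.1]
opening: 0.0415
```

Emit:
step_arm(
  increments=[
    [138,0,0,-0.02,0,0,0],
    [138,0,0,-0.05,0,0,0],
    [138,0,0,-0.09,0,0,0],
    [110,0,0,-0.12,0,0,0],
    [110,0,0,-0.15,0,0,0],
  ],
)

```text
t: 14.3
ee_pos: [0.6371, 0.0414, 0.2116]
tcp_rot: [-179.9, -0.0, 89.7]
wrist_force: [1.4, 0.1, -0.7]
opening: 0.0508
```

```bash
python3 -c "
from h import *
go(.505,.365,.23,2.7)"
```

```text
shift [ 0.3228 -0.134  -0.0181] turn [-0.1  0.  87. ] at [0.6371 0.0414 0.2116] [-179.9   -0.    89.7] F [ 1.4  0.1 -0.7] op 0.0508 t 14.3
```

Emit:
step_arm(
  increments=[
    [110,0.323,-0.134,-0.02,0,0,87],
    [110,0.323,-0.134,-0.02,0,0,87],
    [110,0.323,-0.134,-0.02,0,0,87],
    [110,0.323,-0.134,-0.02,0,0,87],
    [110,0.323,-0.134,-0.02,0,0,87],
  ],
)

```text
t: 14.72
ee_pos: [0.5638, 0.2209, 0.2223]
tcp_rot: [-179.9, -0.0, 56.2]
wrist_force: [0.9, 0.4, -0.6]
opening: 0.0523
```

```bash
python3 -c "
from h import *
go(.505,.365,.23,2.7)
c=cam('top');cv2.imwrite('pics/t2.png',cv2.resize(c['img'][130:330,225:545],None,fx=2.5,fy=2.5,interpolation=cv2.INTER_CUBIC))"
```

```text
shift [ 0.087  -0.129  -0.0075] turn [-0.1  0.  53.5] at [0.5638 0.2209 0.2223] [-179.9   -0.    56.2] F [ 0.9  0.4 -0.6] op 0.0523 t 14.72
```

View pics/t2.png

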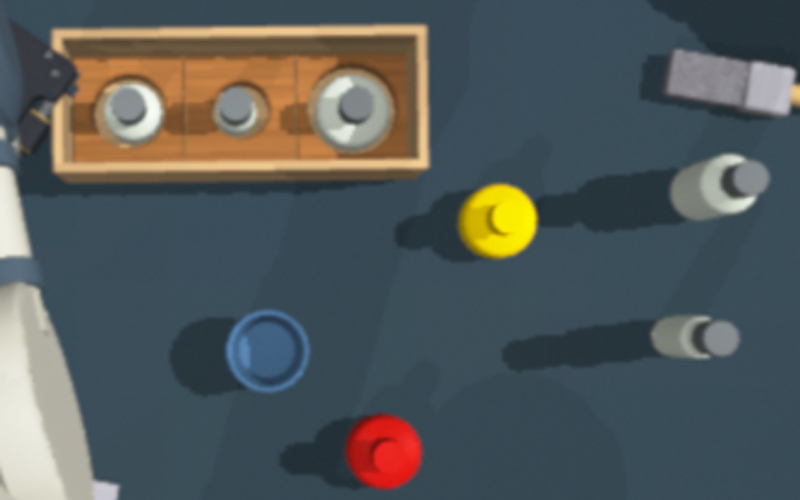

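The top crop shows all three jars upright in their own wells: medium (130,110), small (238,110) and large (352,108). The bottles are unmoved. Next is the lid.

Emit:
step_arm(
  increments=[
    [110,0.087,-0.129,-0.008,0,0,53],
    [110,0.087,-0.129,-0.008,0,0,53],
    [110,0.087,-0.129,-0.008,0,0,53],
    [110,0.087,-0.129,-0.008,0,0,53],
    [110,0.087,-0.129,-0.008,0,0,53],
  ],
)

```text
t: 15.18
ee_pos: [0.5021, 0.3756, 0.232]
tcp_rot: [-179.7, 0.0, 23.2]
wrist_force: [0.5, -0.1, -0.6]
opening: 0.0519
```

Emit:
step_arm(
  increments=[
    [110,0,0,0,0,0,18],
    [110,0,0,0,0,0,18],
    [110,0,0,0,0,0,18],
    [110,0,0,0,0,0,18],
    [110,0,0,0,0,0,18],
  ],
)

```text
t: 15.6
ee_pos: [0.5019, 0.3756, 0.2322]
tcp_rot: [-179.8, 0.1, 5.3]
wrist_force: [0.5, 0.2, 0.5]
opening: 0.0521
```

```bash
python3 - <<'E'
from h import *
go(.505,.365,.23,2.7)
c=cam('wrist');im=c['img'];cv2.imwrite('pics/w5.png',im)
H,S,V=cv2.split(cv2.cvtColor(im,cv2.COLOR_BGR2HSV))
for st,ce,mk in comps((H>8)&(H<28)&(S>50)&(V>130),1500):
    print('wood',st,ce.round(1))
for st,ce,mk in comps((H<16)&(S>70)&(V<130),600):
    k=cv2.findContours(mk,cv2.RETR_EXTERNAL,cv2.CHAIN_APPROX_NONE)[0][0];r=cv2.minAreaRect(k)
    P=np.array([ray(c,p,.048) for p in cv2.boxPoints(r)]);print('dark',st,np.round(r[0],1),P.mean(0).round(4),P[:,:2].round(4).tolist())
E
```

```text
shift [0.0021 0.0108 0.0021] turn [-0.2  0.1  2.6] at [0.5019 0.3756 0.2322] [-1.798e+02  1.000e-01  5.300e+00] F [0.5 0.2 0.5] op 0.0521 t 15.6
wood [   0    0  171   74 2921] [99.2 54.1]
wood [ 583    0   57  154 3723] [613.4  93.2]
wood [  269    34   139   270 30541] [332.8 162.6]
dark [ 319  162   27  103 2181] [331.2 212.9] [0.5048 0.3671 0.048 ] [[0.46, 0.3752], [0.549, 0.378], [0.5496, 0.3595], [0.4605, 0.3556]]
```

View pics/w5.png

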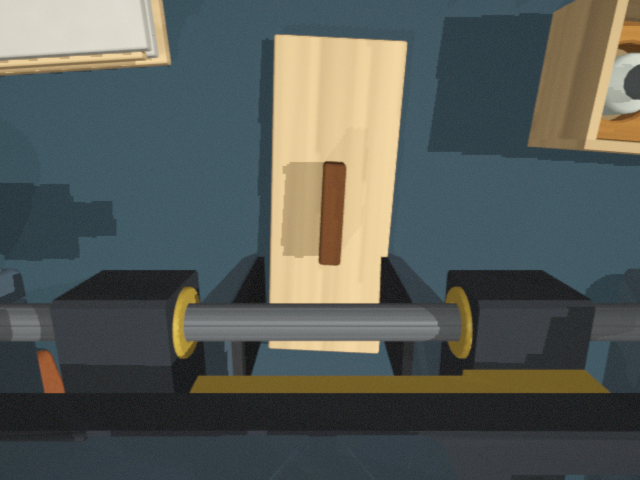

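The handle is at (331,213), which gives (0.505, 0.367) at yaw 2.4°; the top view agrees. I'll align and descend.

Emit:
step_arm(
  increments=[
    [110,0.003,0.008,0.02,-0.2,0.1,2.9],
    [110,0.003,0.008,0.05,-0.2,0.1,2.9],
    [110,0.003,0.008,0.08,-0.2,0.1,2.9],
    [110,0.003,0.008,0.11,-0.2,0.1,2.9],
    [110,0.003,0.008,0.14,-0.2,0.1,2.9],
  ],
)

```text
t: 16.07
ee_pos: [0.5055, 0.3682, 0.0911]
tcp_rot: [-179.9, -0.0, 2.6]
wrist_force: [0.5, 0.7, -0.2]
opening: 0.0516
```

```bash
python3 -c "
from h import *
go(.505,.367,.039,2.4)"
```

```text
shift [-0.0006  0.0012  0.0521] turn [-0.1 -0.   0.2] at [0.5055 0.3682 0.0911] [-179.9   -0.     2.6] F [ 0.5  0.7 -0.2] op 0.0516 t 16.07
```

Emit:
step_arm(
  increments=[
    [110,0,0.001,0.02,0,0,0],
    [110,0,0.001,0.035,0,0,0],
    [110,0,0.001,0.045,0,0,0],
    [110,0,0.001,0.05,0,0,0],
    [110,0,0.001,0.05,0,0,0],
  ],
)

```text
t: 16.48
ee_pos: [0.5054, 0.3671, 0.0405]
tcp_rot: [-180.0, 0.0, 2.6]
wrist_force: [-0.2, -0.3, -0.2]
opening: 0.0518
```

Emit:
step_arm(
  increments=[
    [255,0,0,0,0,0,0],
    [255,0,0,0,0,0,0],
    [255,0,0,0,0,0,0],
    [255,0,0,0,0,0,0],
    [255,0,0,0,0,0,0],
  ],
)

```text
t: 16.9
ee_pos: [0.5057, 0.3673, 0.041]
tcp_rot: [-179.9, -0.0, 2.6]
wrist_force: [0.2, 2.3, 2.3]
opening: 0.0214
```

Emit:
step_arm(
  increments=[
    [255,0,0,0,0,0,0],
    [255,0,0,-0.01,0,0,0],
    [255,0,0,-0.03,0,0,0],
    [255,0,0,-0.06,0,0,0],
    [255,0,0,-0.09,0,0,0],
  ],
)

```text
t: 17.32
ee_pos: [0.5049, 0.3667, 0.1321]
tcp_rot: [-180.0, 0.1, 2.6]
wrist_force: [0.7, 0.2, -4.6]
opening: 0.0195
```

```bash
python3 -c "
from h import *
go(.6395,.042,.23,91)"
```

```text
shift [ 0.1195  0.3305 -0.0981] turn [ -0.    0.  -88.4] at [0.5049 0.3667 0.1321] [-1.8e+02  1.0e-01  2.6e+00] F [ 0.7  0.2 -4.6] op 0.0195 t 17.32
```

Emit:
step_arm(
  increments=[
    [255,0,0.005,-0.03,0,0,-3],
    [255,0.005,0.02,-0.06,0,0,-8],
    [255,0.01,0.04,-0.085,0,0,-13],
    [255,0.018,0.065,-0.1,0,0,-18],
    [255,0.028,0.09,-0.1,0,0,-24],
  ],
)

```text
t: 17.73
ee_pos: [0.5382, 0.2779, 0.2365]
tcp_rot: [180.0, -0.3, 26.9]
wrist_force: [0.6, 1.5, -3.0]
opening: 0.0196
```

```bash
python3 -c "
from h import *
go(.6395,.042,.23,91)"
```

```text
shift [-0.0165  0.2562  0.0064] turn [  0.2  -0.2 -64.1] at [0.5382 0.2779 0.2365] [180.   -0.3  26.9] F [ 0.6  1.5 -3. ] op 0.0196 t 17.73
```

Emit:
step_arm(
  increments=[
    [255,-0.002,0.026,0,0,0,-6],
    [255,-0.004,0.052,0,0,0,-12],
    [255,-0.006,0.078,0,0,0,-18],
    [255,-0.008,0.104,0.003,0,0,-24],
    [255,-0.01,0.13,0.006,0,0,-30],
  ],
)

```text
t: 18.15
ee_pos: [0.5882, 0.1562, 0.2311]
tcp_rot: [179.9, -0.2, 57.2]
wrist_force: [0.1, 0.5, -3.8]
opening: 0.0195
```

```bash
python3 -c "
from h import *
go(.6395,.042,.23,91)"
```

```text
shift [-0.0682  0.105   0.0011] turn [  0.2  -0.2 -33.8] at [0.5882 0.1562 0.2311] [179.9  -0.2  57.2] F [ 0.1  0.5 -3.8] op 0.0195 t 18.15
```

Emit:
step_arm(
  increments=[
    [255,-0.014,0.021,0,0,0,-6],
    [255,-0.028,0.042,0,0,0,-12],
    [255,-0.042,0.063,0,0,0,-18],
    [255,-0.055,0.084,0,0,0,-24],
    [255,-0.068,0.105,0,0.2,-0.2,-30],
  ],
)

```text
t: 18.57
ee_pos: [0.6395, 0.0408, 0.2317]
tcp_rot: [-180.0, 0.0, 87.5]
wrist_force: [0.5, -0.4, -3.5]
opening: 0.0199
```

```bash
python3 -c "
from h import *
go(.6395,.042,.19,91)"
```

```text
shift [ 0.0012 -0.      0.0417] turn [-0.   0.  -3.5] at [0.6395 0.0408 0.2317] [-180.     0.    87.5] F [ 0.5 -0.4 -3.5] op 0.0199 t 18.57
```

Emit:
step_arm(
  increments=[
    [255,0.001,0,0.015,0,0,-3.5],
    [255,0.001,0,0.03,0,0,-3.5],
    [255,0.001,0,0.05,0,0,-3.5],
    [255,0.001,0,0.068,0,0,-3.5],
    [255,0.001,0,0.07,0,0,-3.5],
  ],
)

```text
t: 18.98
ee_pos: [0.6376, 0.0417, 0.1591]
tcp_rot: [-179.7, -0.0, 91.0]
wrist_force: [-0.7, 0.2, -4.4]
opening: 0.0203
```

```bash
python3 - <<'E'
from h import *
go(.6395,.042,.119,91)
a=cam('wrist')['img'];b=cam('scene')['img'][180:360,180:380]
cv2.imwrite('pics/w6.png',cv2.resize(a,None,fx=.75,fy=.75)); 
o=np.zeros((360,800,3),np.uint8);o[:,:400]=cv2.resize(b,(400,360));o[:300,400:]=cv2.resize(a,(400,300));cv2.imwrite('pics/o6.png',o)
E
```

```text
shift [0.0002 0.0022 0.0401] turn [-0.3 -0.  -0. ] at [0.6376 0.0417 0.1591] [-179.7   -0.    91. ] F [-0.7  0.2 -4.4] op 0.0203 t 18.98
```

View pics/o6.png

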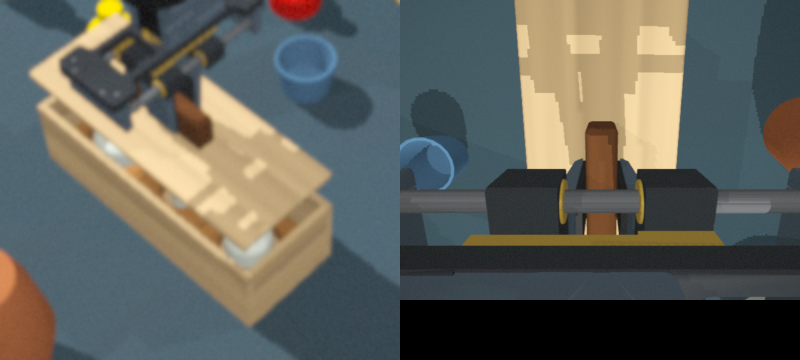

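```bash
python3 - <<'E'
from h import *
c=cam('scene')
cv2.imwrite('pics/s7.png',cv2.resize(c['img'][200:350,190:360],None,fx=3.5,fy=3.5,interpolation=cv2.INTER_CUBIC))
s=sensors.observe()
for n,ctr,z,yaw in(('box',(.6395,.042),.084,1.),('lid',s['ee_pos'][:2],s['ee_pos'][2]-.041+.014,s['tcp_rot'][2]-90)):
    for sx in(-1,1):
        for sy in(-1,1):
            a=np.radians(yaw);d=np.array([sx*.057,sy*.149]);p=np.array(ctr)+[d[0]*np.cos(a)-d[1]*np.sin(a),d[0]*np.sin(a)+d[1]*np.cos(a)]
            print(n,sx,sy,((proj(c,[*p,z])-[190,200])*3.5).round(1))
E
```

```text
box -1 -1 [177.    8.1]
box -1 1 [543.6 287.6]
box 1 -1 [ 28.4 113.9]
box 1 1 [393.8 419.6]
lid -1 -1 [166.5 -52.2]
lid -1 1 [545.2 230.1]
lid 1 -1 [12.5 54.6]
lid 1 1 [389.7 364.3]
```

View pics/s7.png

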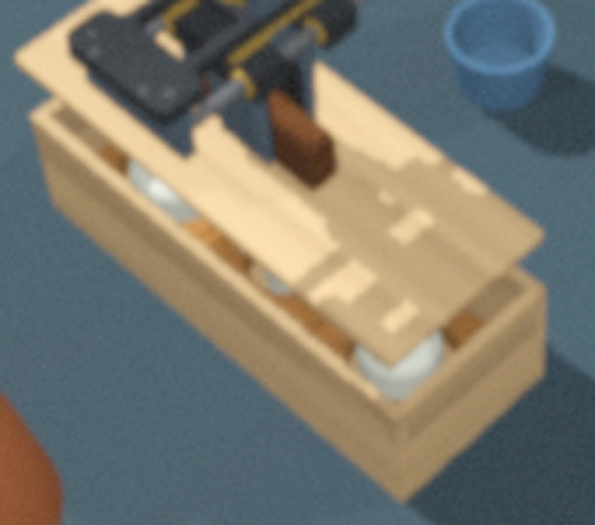

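The crop agrees with the projected corners to a pixel or two. The box rim's left and right corners are at (30,115) and (545,287) against a predicted (28,114) and (544,288). The lid's are at (14,55) and (545,233) against (13,55) and (545,230). I'll lower it.

Emit:
step_arm(
  increments=[
    [255,0,0.002,0.005,-0.3,0,0],
    [255,0,0.002,0.012,-0.3,0,0],
    [255,0,0.002,0.018,-0.3,0,0],
    [255,0,0.002,0.023,-0.3,0,0],
    [255,0,0.002,0.025,-0.3,0,0],
  ],
)

```text
t: 19.55
ee_pos: [0.6412, 0.0419, 0.1367]
tcp_rot: [179.8, 0.0, 91.0]
wrist_force: [-0.0, 0.0, -2.5]
opening: 0.02
```

```bash
python3 -c "
from h import *
go(.6395,.042,.119,91)"
```

```text
shift [ 0.0001 -0.0018  0.0177] turn [0.2 0.  0. ] at [0.6412 0.0419 0.1367] [179.8   0.   91. ] F [-0.   0.  -2.5] op 0.02 t 19.55
```

Emit:
step_arm(
  increments=[
    [255,0,-0.002,0.004,0.2,0,0],
    [255,0,-0.002,0.008,0.2,0,0],
    [255,0,-0.002,0.012,0.2,0,0],
    [255,0,-0.002,0.015,0.2,0,0],
    [255,0,-0.002,0.016,0.2,0,0],
  ],
)

```text
t: 19.97
ee_pos: [0.6391, 0.0418, 0.1201]
tcp_rot: [-180.0, 0.0, 91.0]
wrist_force: [-0.6, 0.1, -2.8]
opening: 0.02
```

```bash
python3 -c "
from h import *
go(.6395,.042,.119,91)"
```

```text
shift [0.0001 0.0004 0.0011] turn [-0.  0.  0.] at [0.6391 0.0418 0.1201] [-180.    0.   91.] F [-0.6  0.1 -2.8] op 0.02 t 19.97
```

Still hanging free, about 1 mm to go. I'll settle it to contact and release.

Emit:
step_arm(
  increments=[
    [255,0,0,0.001,0,0,0],
    [255,0,0,0.002,0,0,0],
    [255,0,0,0.002,0,0,0],
    [255,0,0,0.002,0,0,0],
    [255,0,0,0.002,0,0,0],
  ],
)

```text
t: 20.38
ee_pos: [0.6392, 0.0419, 0.119]
tcp_rot: [180.0, 0.0, 91.0]
wrist_force: [-4.2, 0.2, 8.8]
opening: 0.02
```

Emit:
step_arm(
  increments=[
    [110,0,0,0,0,0,0],
    [110,0,0,0,0,0,0],
    [110,0,0,0,0,0,0],
    [110,0,0,0,0,0,0],
    [110,0,0,0,0,0,0],
  ],
)

```text
t: 20.8
ee_pos: [0.6393, 0.0418, 0.119]
tcp_rot: [180.0, 0.0, 91.0]
wrist_force: [-0.5, 0.2, 0.3]
opening: 0.0497
```

Emit:
step_arm(
  increments=[
    [110,0,0,-0.01,0,0,0],
    [110,0,0,-0.03,0,0,0],
    [110,0,0,-0.06,0,0,0],
    [110,0,0,-0.09,0,0,0],
    [110,0,0,-0.12,0,0,0],
  ],
)

```text
t: 21.22
ee_pos: [0.639, 0.0419, 0.2411]
tcp_rot: [180.0, 0.0, 91.0]
wrist_force: [0.3, 0.4, 0.2]
opening: 0.0515
```

Emit:
step_arm(
  increments=[
    [110,-0.04,-0.03,-0.02,0,0,0],
    [110,-0.08,-0.06,-0.02,0,0,0],
    [110,-0.12,-0.09,-0.02,0,0,0],
    [110,-0.15,-0.12,-0.02,0,0,0],
    [110,-0.18,-0.14,-0.02,0,0,0],
  ],
)

```text
t: 21.63
ee_pos: [0.5146, -0.1224, 0.2619]
tcp_rot: [179.9, 0.0, 91.0]
wrist_force: [0.9, -0.8, 0.6]
opening: 0.0519
```

```bash
python3 - <<'E'
from h import *
c=cam('scene');s=cv2.resize(c['img'][190:350,180:360],(400,356),interpolation=cv2.INTER_CUBIC)
t=cam('top');im=t['img']
o=np.zeros((560,800,3),np.uint8);o[:356,:400]=s;o[:200,400:]=cv2.resize(im[120:220,225:425],(400,200));o[360:,:]=cv2.resize(im[130:230,225:625],(800,200));cv2.imwrite('pics/o8.png',o)
H,S,V=cv2.split(cv2.cvtColor(im,cv2.COLOR_BGR2HSV))
for st,ce,mk in comps((H>8)&(H<28)&(S>50)&(V>120),3000):
    if ce[1]<210 and 200<ce[0]<420:
        k=cv2.findContours(mk,cv2.RETR_EXTERNAL,cv2.CHAIN_APPROX_NONE)[0][0];r=cv2.minAreaRect(k)
        P=np.array([ray(t,p,.092)[:2] for p in cv2.boxPoints(r)]);print(P.mean(0).round(4),P.round(3).tolist())
for z in(.092,.084):
  for sx in(-1,1):
    for sy in(-1,1):
      a=np.radians(1);p=np.array([.6395,.042])+[sx*.057-sy*.149*a,sx*.057*a+sy*.149];q=proj(c,[*p,z]);print(z,sx,sy,((q-[180,190])*2.222).round(1))
go(0,0,0,90)
E
```

```text
[0.6391 0.0419] [[0.695, 0.193], [0.701, -0.107], [0.583, -0.109], [0.577, 0.19]]
0.092 -1 -1 [133.6  21.6]
0.092 -1 1 [367.5 199.3]
0.092 1 -1 [38.8 88.8]
0.092 1 1 [271.9 283.4]
0.084 -1 -1 [134.6  27.3]
0.084 -1 1 [367.3 204.8]
0.084 1 -1 [40.2 94.5]
0.084 1 1 [272.2 288.7]
shift [ 0.1325 -0.5114  0.2615] turn [0.  0.1 0.8] at [ 0.5131 -0.1252  0.2619] [1.80e+02 1.00e-01 9.08e+01] F [-0.7  1.4 -0.9] op 0.0518 t 21.73
```

View pics/o8.png

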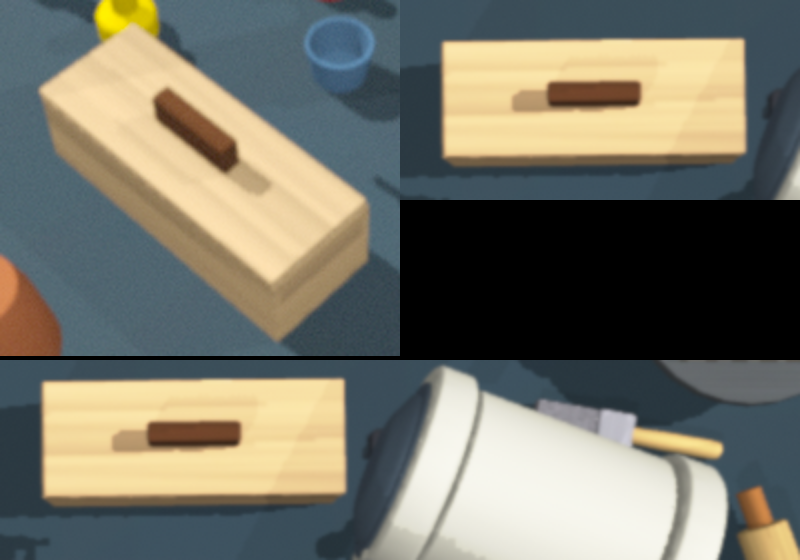

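The picture shows the lid flat and square on the rim, with its corners at the predicted pixels, and the arm clear. Handing in.

```bash
python3 -c "
from rig import ticket
print(ticket.close_job())"
```

```text
the job is handed in; nothing more can be done
None
```

I packed the medium, large and small jars by their caps, each in its own well. I then put the lid on and handed the job in after about 22 s of the 109 s allowed.

- **Jars:** before the lid went on, the top view showed all three upright in their wells. The small jar touched the box floor with about 25 N at the wrist while it was set down.
- **Lid:** it was released with the tool at the height I worked out for a closed lid (119 mm), under a light contact of about 9 N. Afterwards its corners matched the predicted closed position to a pixel or two in the scene view. The top view put its centre within 1 mm of my estimate of the box's centre.
- **Bottles:** both tall bottles were standing in place in the check before the lid went on. The arm hid them in the last picture, so I did not see them again, but the later moves kept well away from them.

No check failed. The top and wrist cameras differed by at most about 3 mm on the wells, which the clearances allow.

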